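# Reset the bench air regulator with its press-and-turn knob

## Robot

A 6-joint arm with a two-finger parallel gripper is mounted at the origin on a cart in front of the work surface, level with it; the furniture and walls round the work are solid. World frame = base frame: x ahead of the robot, y to its left, z up, the work surface at z = 0. Lengths are in m, angles in rad, forces in N, time in s.
With the tool pointing down it reaches from about 0.35 to 0.775 m from the base axis. Payload 5.5 kg.
Tool frame: the origin (TCP) lies between the finger pads; the fingertips stand 19 mm ahead of it and the grasp point (between the pads) is the TCP (env.tcp_to_tips is the distance from the TCP to the fingertips, in m); z points along the fingers, y is the direction in which the jaws open and shut (so a half turn about z gives the same grasp; the last joint's range is limited). The gripper opens to 85 mm and grips with 20 to 120 N. Pads are 22 mm wide; open, the fingers measure 114 mm over their backs; the gripper's body (76 mm by 85 mm) begins 54 mm behind the grasp point. The pads swing forward as they close: fully open they stand 13 mm farther back than shut.
Start: joints at [1.124, 0.313, 0.046, 1.304, 0, 1.431], TCP at [0.174, 0.548, 0.25] pointing down, gripper open.
Joint ranges: [-2.76, 2.76], [-0.86, 1.69], [-1.03, 1.26], [-2.2, 2.34], [-1.47, 1.5], [-3.14, 3.14]. Speed limits (rad/s): [2.57, 2.57, 3.14, 3.14, 3.14, 3.14].

## Interface

Orientations are given as a unit quaternion [w, x, y, z].
In Python, from workcell import env, eyes, job gives the robot as it stands. The module is installed in compiled form; this text tells all that it offers.
- The arm moves only by the tool move_arm, never from a script. Its argument "commands" is a list of rows, each a list of 3 entries, a list of its own where there are three numbers: the shift along the world's x, y, z as a fraction of full scale, then the turn, a rotation vector about the world's x, y, z as a fraction of full scale, then the gripper command: -1 is shut, 1 is fully open, values between are in proportion. In form: [[[x, y, z], [wx, wy, wz], gripper], ...]. A call has 1 to 5 rows; each row shifts and turns the commanded pose from where the row before left it; what a row does not reach is not made up. Full scale, the value 1, is 0.04 m for a shift and 8 degrees for a turn. A row lasts 1/10 s, in which the tool goes at most 50 mm and 8.59 degrees, less where a joint would pass 70% of its speed; a pose out of reach is approached as far as the arm can. A call with a number of a shift or a turn outside -1 to 1 is refused whole. A call with a gripper value outside its range is refused whole. The fingers move at their own pace and stop on an object; "newtons" is the grip in N (left out, the last holds). Time passes only in rows, so rows that do not move let the fingers close. It gives the time, the measured TCP pose, the force and the opening at its end, in the units of the state.
- env.get_state(): the state, without advancing time (a new reading comes with each control period).
- eyes.read_camera(name): name is "side" or "top"; returns a dict with "frame" (420x560x3 uint8, red, green, blue), "mtx" (3x3 intrinsics, pixels), "k1" (the pictures are not rectified: a ray, as slopes to the right and down, at radius r is drawn at 1 + k1 r^2 times it, then the intrinsics apply), "camera_from_world" (4x4, takes a point from world to camera coordinates). Camera axes: x right, y down, z forward; pixel columns grow to the right and rows downward; lengths in m; the calibration is good to about 2 mm. A picture is of the moment at which its call begins. There is no depth.
- job.hand_in(): hands the job in, once; it reports no verdict.
The state is a dict: "clock": time; "joint_pos": joint angles; "qvel": joint speeds; "tau": joint torques, N m; "tcp_pos": TCP position; "orientation": TCP orientation; "wrist_force": force on the tool from outside, world axes, zero at the start; "ft_torque": the same for the moment, N m; "finger_gap": finger opening in m.
Only numpy, scipy, OpenCV 4.12 (cv2) and the standard library are available. Lean on these libraries where they do the work, as an engineer would, in place of code of your own. Each camera call takes 0.05 s, during which the arm holds its last target.

## Task

Set the bench air regulator to its green marker: grip the black knob, press it fully down against its spring to free it from its stop and, while it is held down, turn it the short way until its white pointer line points at the green marker button on the dial (not the red one). Then let it spring all the way back up and let go; leave the timer, the dish and the marker pen where they are.

Things in the scene. Friction and masses are not known exactly. Their poses are not given: they have to be found in the camera images.
- regulator: grey box-shaped bench air regulator, fixed to the bench, 126 x 126 mm and 57 mm high to its round white dial face (116 mm across) on top; origin under the centre of the box on the bench, z up, x from the front (round gauge) to the back (two brass hose barbs, reaching 30 mm out)
- knob_grip (a point): point on the vertical axis of the black knob, inside its bar grip, 14 mm below the knob's top and 89 mm above the bench when the knob is up. The bar grip is 46 mm long, centred on the axis (along the point's x), 18 mm thick (along its y, the direction to close on it) and 34 mm tall, standing on a round foot 52 mm across whose top is 12 mm above the dial (20 mm below this point). x points along the white pointer line, z up; it turns and sinks with the knob
- knob (a joint): turning of the knob in rad, positive counter-clockwise from above, 0 when the pointer points along the regulator's +x (starts within 0.17); end stops at 1.6 either way. Up, hidden stops hold it within 0.27 of 0; pressed, it turns easily (0.05 N m) past them to the settings either side, from 0.62 on, where it can spring up and stays. Let go between 0.27 and 0.62 it stays half down
- knob_press (a joint): how far the knob is pressed down, in m: 0 up, 0.007 at the lower stop. The spring takes about 8 N to start and 12 N at the lower stop, and lifts the knob again when it is let go; the knob is free to turn past its stop from about 0.0045
- green_marker: green round marker button, 13 mm across and 4 mm high, fixed on the white dial 35 to 50 mm from the knob's axis, 46 to 69 degrees to one side of the regulator's +x; origin in the centre of its underside. The knob must point here
- red_marker: red marker button of the same size on the other side of the dial; not wanted
- timer: white bench timer, 60 x 64 x 18 mm, loose; leave it; origin in the centre of its underside
- dish: clear round culture dish, 58 mm across, 14 mm high, loose; leave it; origin in the centre of its underside
- marker_pen: red and white marker pen, 17 x 135 x 16 mm, lying along its y, loose; leave it; origin in the centre of its underside
There are look-alikes about, which are no part of the job. What is meant by the regulator is not orange, and is the larger of those in its own colour.

How it is judged:
By the outcome, as a careful person would: the job done as asked, in the order asked, and still so for the second after the job is handed in, with the robot touching nothing.
It also fails if it takes over 35 s, if anything falls off the work surface, if the arm or the gripper's body presses on something with over 40 N, if the wrist force passes 120 N, or if a joint passes its speed limit or range.

## Working session

There is one attempt and no reset: what is moved stays moved. The work goes in short steps, Python scripts to look and compute and a tool call to move; the robot and the scene stay as the last step left them, time stands still between calls to the robot, and variables do not carry over. Pictures are saved under pics/ and viewed, and the job is handed in when it is done.

Besides the shell and the picture viewer there is one more tool, called after "Request:" as name([rows], argument=value, ...), one row to a line, values as JSON. move_arm: Moves the arm, as the interface text tells. Its arguments: {"type":"object","properties":{"commands":{"type":"array","items":{"type":"array"}},"newtons":{"type":"number"}},"required":["commands"]}

```bash
mkdir -p pics; cat > h.py <<'E'
import numpy as np, cv2
from workcell import env, eyes, job
def snap(name,fn):
    d=eyes.read_camera(name); cv2.imwrite(fn,d["frame"][:,:,::-1])
    np.savez(fn.replace('.png','.npz'),**{k:d[k] for k in d}); return d
def load(fn): return dict(np.load(fn.replace('.png','.npz')))
def world(d,u,v,z):
    K=np.array(d["mtx"]);k1=float(d["k1"]);D=np.array([k1,0,0,0.])
    p=cv2.undistortPoints(np.array([[[u,v]]],float),K,D)[0,0]
    T=np.array(d["camera_from_world"]);R=T[:3,:3];c=-R.T@T[:3,3];r=R.T@np.array([p[0],p[1],1])
    return c+r*(z-c[2])/r[2]
def pix(d,P):
    T=np.array(d["camera_from_world"]);q=T[:3,:3]@np.array(P)+T[:3,3];s=q[:2]/q[2]
    s=s*(1+float(d["k1"])*(s@s));K=np.array(d["mtx"]);return K[:2,:2]@s+K[:2,2]
def crop(fn,out,x0,y0,x1,y1,f):
    i=cv2.imread(fn)[y0:y1,x0:x1];cv2.imwrite(out,cv2.resize(i,None,fx=f,fy=f,interpolation=cv2.INTER_CUBIC))
E
python3 - <<'E'
from h import *
snap("top","pics/t1.png");snap("side","pics/s1.png");print(env.get_state())
E
```

```text
{'clock': 0.1, 'joint_pos': array([1.12439803e+00, 3.13893509e-01, 4.51213389e-02, 1.30361243e+00,
       1.63418243e-05, 1.43118665e+00]), 'qvel': array([ 1.20786130e-04, -1.35235700e-03,  2.38565212e-03, -4.51698353e-05,
        1.00099768e-03, -9.80200691e-04]), 'tau': array([ 3.42337858e-03, -4.81727636e+01,  2.99242902e+01,  1.28065195e-02,
       -6.66253050e-05, -1.65996352e-05]), 'tcp_pos': array([0.1734781 , 0.54777039, 0.24952787]), 'orientation': array([-2.37192820e-04,  1.52793421e-01,  9.88257831e-01, -7.57931220e-04]), 'wrist_force': array([-0.162049  ,  0.04764074, -0.36035032]), 'ft_torque': array([-0.06987227,  0.00429537,  0.0192514 ]), 'finger_gap': 0.08539948625626405}
```

View pics/t1.png

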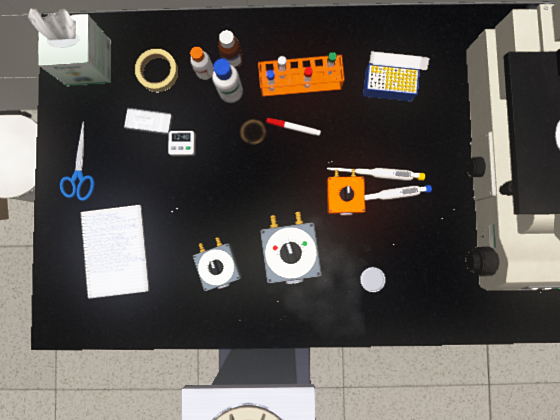

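View pics/s1.png

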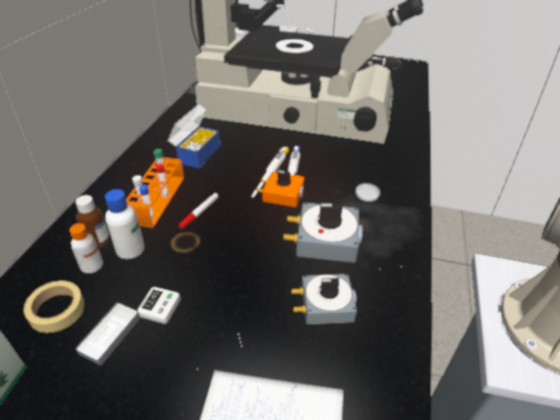

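Three regulators show in the top view: a small grey one at (216,267), a large grey one at (291,252) and an orange one at (346,194). The large grey one at (291,252) fits, since it isn't orange and is the larger of the two grey ones. I'll confirm it in an enlarged crop.

```bash
python3 - <<'E'
from h import *
crop("pics/t1.png","pics/t1c.png",250,205,330,290,7)
crop("pics/s1.png","pics/s1c.png",280,190,370,270,7)
d=load("pics/t1.png");print(d["mtx"],d["k1"],d["camera_from_world"])
print(pix(d,[0,0,0]),pix(d,[.17,.548,.25]))
E
```

```text
[[420.0673516    0.         282.8729238 ]
 [  0.         420.0673516  209.57324058]
 [  0.           0.           1.        ]] -0.028725573083385754 [[-0.0158778  -0.99980808 -0.01147625 -0.08346001]
 [-0.99660784  0.01675185 -0.0805741   0.57317221]
 [ 0.08075088  0.01015798 -0.99668255  0.98305747]
 [ 0.          0.          0.          1.        ]]
[247.5655165  452.05133831] [-62.28230092 422.42768892]
```

View pics/t1c.png

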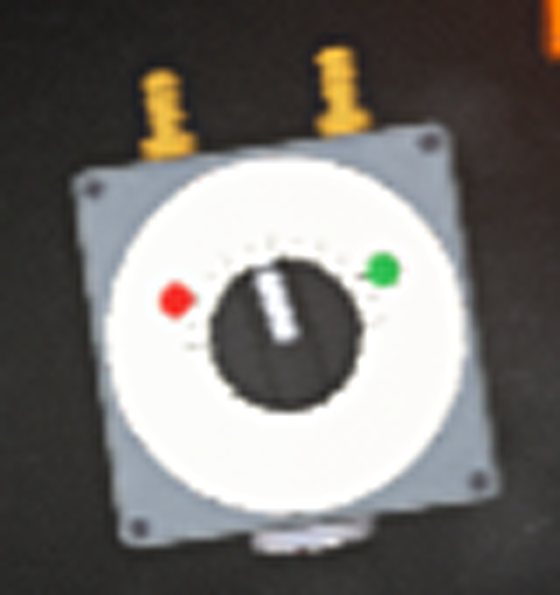

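View pics/s1c.png

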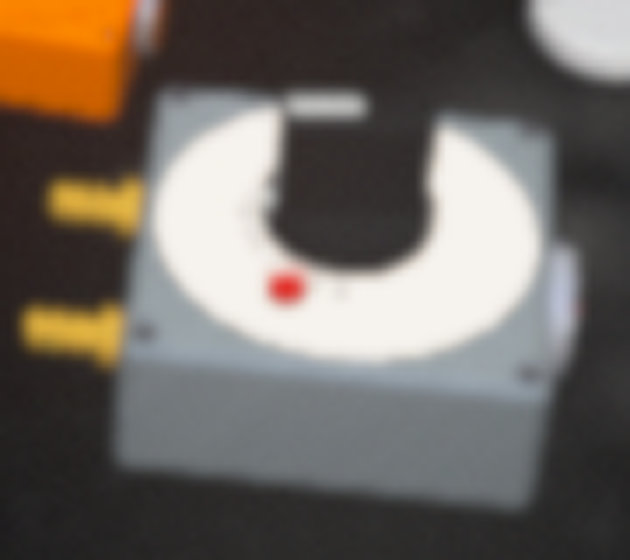

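```bash
python3 - <<'E'
from h import *
d=load("pics/t1.png")
def w(x,y,z): return world(d,(x+.5)/7-.5+250,(y+.5)/7-.5+205,z)
c=[w(*p,.057) for p in[(75,175),(445,127),(497,497),(122,547)]]
cen=np.mean(c,0);print("center",cen,w(286,336,.057),[np.linalg.norm(c[i]-c[i-1]) for i in range(4)])
f=(c[0]+c[1]-c[2]-c[3]);yaw=np.arctan2(f[1],f[0]);print("yaw",np.degrees(yaw))
for n,p in(("g",(383,269)),("r",(176,300))):
  g=w(*p,.060);v=g-cen;print(n,g,np.linalg.norm(v[:2]),np.degrees(np.arctan2(v[1],v[0])),np.degrees(np.arctan2(v[1],v[0])-yaw))
a=w(287,338,.103);b=w(265,270,.103);v=b-a;print("ptr",a,b,np.linalg.norm(v),np.degrees(np.arctan2(v[1],v[0])),np.degrees(np.arctan2(v[1],v[0])-yaw), np.degrees(np.arctan2(*(b-cen)[1::-1]))) 
s=load("pics/s1.png")
def ws(x,y,z): return world(s,(x+.5)/7-.5+280,(y+.5)/7-.5+190,z)
cs=[ws(*p,.057) for p in[(160,92),(553,130),(545,392),(122,352)]]
print("side cen",np.mean(cs,0),"ptr ends?",ws(283,105,.103),ws(368,105,.103))
# knob axis top pixel in top view
print((pix(d,[cen[0],cen[1],.103])-[250,205])*7)
E
```

```text
center [ 0.46984705 -0.10847644  0.057     ] [ 0.46973741 -0.10892137  0.057     ] [np.float64(0.12232620099721025), np.float64(0.12285079741286847), np.float64(0.12188303945752517), np.float64(0.1233847729443421)]
yaw 6.648903392074277
g [ 0.49111239 -0.14099723  0.06      ] 0.03885636339733525 -56.8193389787092 -63.46824237078347
r [ 0.48208412 -0.07313916  0.06      ] 0.03739610997375134 70.89936279282716 64.25045940075289
ptr [ 0.47009882 -0.10894276  0.103     ] [ 0.49136552 -0.10243238  0.103     ] 0.02224089398909177 17.020913943917947 10.372010551843669 15.688850967300953
side cen [ 0.47152304 -0.10458415  0.057     ] ptr ends? [ 0.49410072 -0.10411132  0.103     ] [ 0.4698795  -0.11107291  0.103     ]
[282.51950523 335.83398629]
```

The crop confirms the large grey regulator: white dial centred at (0.470, -0.108), box yaw 6.6°, both barbs at the back. The green marker bears -57° in world axes (0.039 m out, on the right). The pointer is at about 16°, so the turn is about -73° (clockwise). Moving over it at height now.

Request:
move_arm([
  [[0.436,-0.965,0],[0,0,0.247],1],
  [[0.436,-0.965,0],[0,0,0.247],1],
  [[0.436,-0.965,0],[0,0,0.247],1],
  [[0.436,-0.965,0],[0,0,0.247],1],
  [[0.436,-0.965,0],[0,0,0.247],1],
], newtons=90)

```text
clock: 0.6
tcp_pos: [0.261, 0.3535, 0.2499]
orientation: [-0.0, 0.066, 0.998, -0.0]
wrist_force: [0.4, 0.8, -0.5]
finger_gap: 0.0851
```

Request:
move_arm([
  [[0.436,-0.965,0],[0,0,0.247],1],
  [[0.436,-0.965,0],[0,0,0.247],1],
  [[0.436,-0.965,0],[0,0,0.247],1],
  [[0.436,-0.965,0],[0,0,0.247],1],
  [[0.436,-0.965,0],[0,0,0.247],1],
])

```text
clock: 1.1
tcp_pos: [0.3482, 0.1606, 0.2502]
orientation: [0.0, -0.02, 1.0, 0.0]
wrist_force: [0.9, 0.8, 0.5]
finger_gap: 0.0854
```

Request:
move_arm([
  [[0.436,-0.965,0],[0,0,0.247],1],
  [[0.436,-0.965,0],[0,0,0.247],1],
  [[0.436,-0.965,0],[0,0,0.247],1],
  [[0.436,-0.965,0],[0,0,0.247],1],
  [[0,0,0],[0,0,0],1],
])

```text
clock: 1.6
tcp_pos: [0.4197, 0.0038, 0.25]
orientation: [0.0, -0.085, 0.996, -0.001]
wrist_force: [-0.7, 0.6, -0.2]
finger_gap: 0.0854
```

Request:
move_arm([
  [[0.42,-0.932,-0.2],[0,0,0.26],1],
  [[0.42,-0.932,-0.3],[0,0,0.26],1],
  [[0.42,-0.932,-0.5],[0,0,0.26],1],
  [[0,0,-0.5],[0,0,0],1],
  [[0,0,0],[0,0,0],1],
])

```text
clock: 2.1
tcp_pos: [0.4662, -0.1036, 0.1873]
orientation: [-0.003, -0.141, 0.99, 0.002]
wrist_force: [-0.4, 0.4, -0.3]
finger_gap: 0.0856
```

```bash
python3 - <<'E'
from h import *
snap("side","pics/s2.png");d=snap("top","pics/t2.png");print(env.get_state()["tcp_pos"],env.get_state()["orientation"])
crop("pics/s2.png","pics/s2c.png",250,130,400,280,4)
crop("pics/t2.png","pics/t2c.png",230,180,350,300,5)
E
```

```text
[ 0.46735683 -0.10310468  0.1901    ] [-9.51000873e-04 -1.42139774e-01  9.89845860e-01  7.44295828e-04]
```

View pics/s2c.png

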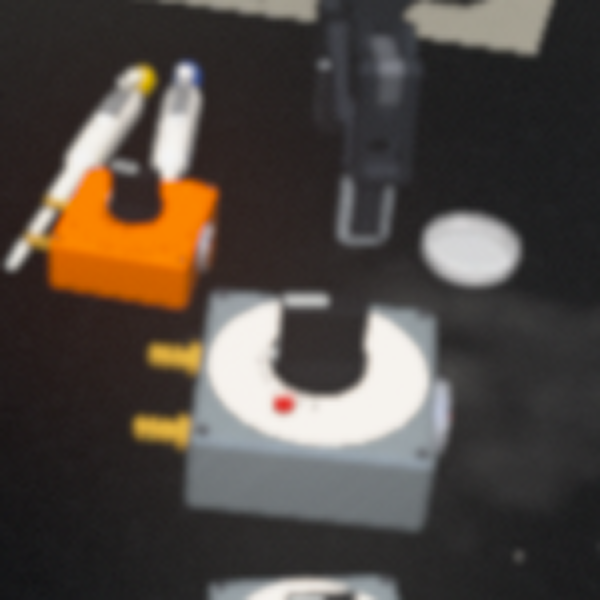

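View pics/t2c.png

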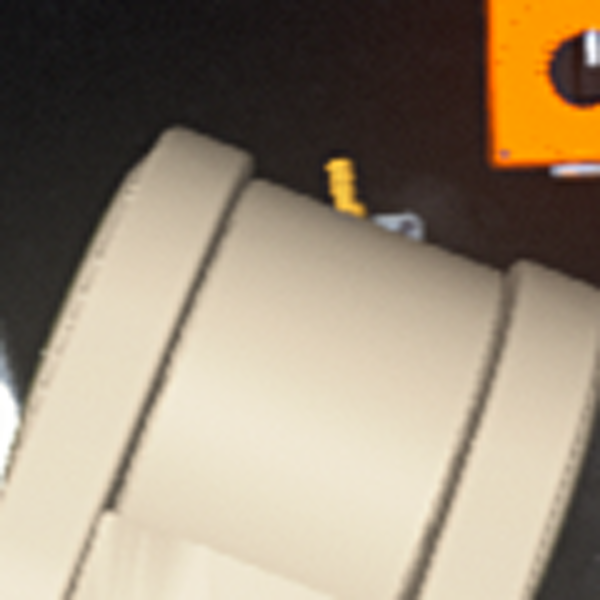

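The side view shows the fingers above the knob and in line with it. The top view is blocked by the arm. I'll centre and go down in stages.

Request:
move_arm([
  [[0.065,-0.125,-0.4],[0,0,0],1],
  [[0,0,-0.5],[0,0,0],1],
  [[0,0,-0.4],[0,0,0],1],
  [[0,0,-0.2],[0,0,0],1],
  [[0,0,0],[0,0,0],1],
])

```text
clock: 2.7
tcp_pos: [0.4705, -0.1081, 0.1304]
orientation: [-0.0, -0.143, 0.99, 0.0]
wrist_force: [0.7, -0.4, 0.0]
finger_gap: 0.0852
```

```bash
python3 - <<'E'
from h import *
snap("side","pics/s3.png");print(env.get_state()["tcp_pos"],env.get_state()["orientation"],env.get_state()["wrist_force"])
crop("pics/s3.png","pics/s3c.png",270,150,380,270,5)
E
```

```text
[ 0.4709931  -0.10842902  0.1310826 ] [ 2.30803773e-04 -1.42538152e-01  9.89789280e-01 -5.63915433e-05] [ 0.72589404  0.02743768 -0.21531249]
```

View pics/s3c.png

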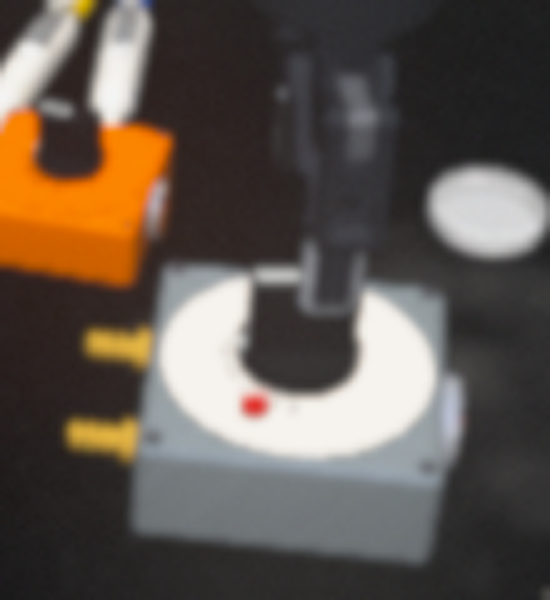

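The near finger hangs beside the bar with clearance. Going down to about 92 mm.

Request:
move_arm([
  [[0,0,-0.4],[0,0,0],1],
  [[0,0,-0.4],[0,0,0],1],
  [[0,0,-0.17],[0,0,0],1],
  [[0,0,0],[0,0,0],1],
  [[0,0,0],[0,0,0],-0.3],
])

```text
clock: 3.25
tcp_pos: [0.4714, -0.1092, 0.0924]
orientation: [0.0, -0.142, 0.99, -0.0]
wrist_force: [0.3, -0.1, 0.3]
finger_gap: 0.0734
```

Request:
move_arm([
  [[0,0,0],[0,0,0],-0.4],
  [[0,0,0],[0,0,0],-0.4],
  [[0,0,0],[0,0,0],-0.4],
  [[0,0,0],[0,0,0],-0.4],
])

```text
clock: 3.65
tcp_pos: [0.471, -0.1091, 0.0917]
orientation: [0.0, -0.142, 0.99, -0.0]
wrist_force: [0.2, 0.5, -0.0]
finger_gap: 0.0256
```

```bash
python3 - <<'E'
from h import *
snap("side","pics/s4.png");s=env.get_state();print(s["tcp_pos"],s["wrist_force"],s["ft_torque"],s["finger_gap"])
crop("pics/s4.png","pics/s4c.png",270,150,380,270,5)
E
```

```text
[ 0.4709163  -0.1091147   0.09168766] [0.817376   0.18001172 0.71858147] [ 0.02207377 -0.02565609 -0.02193962] 0.025639364654196157
```

View pics/s4c.png

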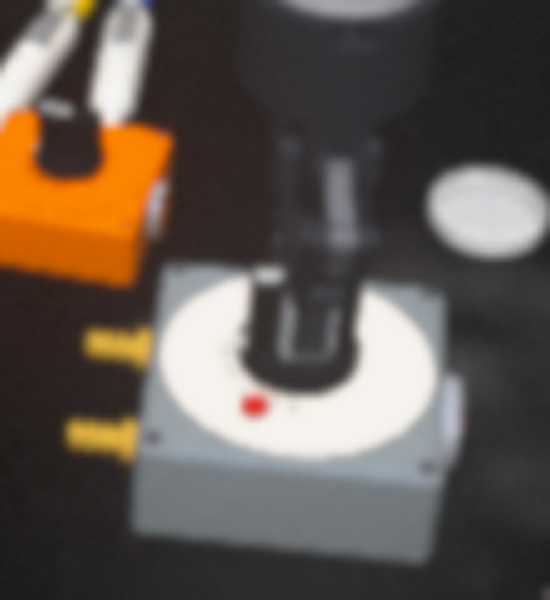

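Neither finger has touched yet, and the gap is 26 mm around the 18 mm bar. Closing now.

Request:
move_arm([
  [[0,0,0],[0,0,0],-1],
  [[0,0,0],[0,0,0],-1],
  [[0,0,0],[0,0,0],-1],
], newtons=60)

```text
clock: 4.0
tcp_pos: [0.4706, -0.1081, 0.0919]
orientation: [0.0, -0.142, 0.99, 0.001]
wrist_force: [-1.5, 4.7, 5.1]
finger_gap: 0.0171
```

```bash
python3 - <<'E'
from h import *
s=env.get_state();print(s["tcp_pos"],s["wrist_force"],s["ft_torque"],s["finger_gap"],s["orientation"])
E
```

```text
[ 0.47057548 -0.10806004  0.09191074] [-1.50274922  4.7433979   5.13471074] [0.74679531 0.29108439 0.0628831 ] 0.017124661852850002 [ 9.97451865e-05 -1.42326718e-01  9.89819194e-01  1.02860140e-03]
```

Gripped, gap 17 mm. Pressing down.

Request:
move_arm([
  [[0,0,-0.08],[0,0,0],-1],
  [[0,0,-0.08],[0,0,0],-1],
  [[0,0,0],[0,0,0],-1],
  [[0,0,0],[0,0,0],-1],
])

```text
clock: 4.4
tcp_pos: [0.4706, -0.1081, 0.0861]
orientation: [0.0, -0.142, 0.99, 0.001]
wrist_force: [-2.8, 4.6, 11.3]
finger_gap: 0.0171
```

Request:
move_arm([
  [[0,0,-0.05],[0,0,0],-1],
  [[0,0,0],[0,0,0],-1],
  [[0,0,0],[0,0,0],-1],
])

```text
clock: 4.7
tcp_pos: [0.4706, -0.1081, 0.0848]
orientation: [0.0, -0.142, 0.99, 0.001]
wrist_force: [-5.2, 5.3, 16.4]
finger_gap: 0.0169
```

At the lower stop: 7.1 mm down, with the force now above the spring's 12 N. Turning clockwise about the axis.

Request:
move_arm([
  [[0,0,0],[0,0,-0.4],-1],
  [[0,0,0],[0,0,-0.6],-1],
  [[0,0,0],[0,0,-0.6],-1],
  [[0,0,0],[0,0,-0.6],-1],
  [[0,0,0],[0,0,-0.4],-1],
])

```text
clock: 5.2
tcp_pos: [0.4706, -0.1081, 0.0848]
orientation: [0.0, 0.04, 0.999, 0.001]
wrist_force: [-5.9, 5.1, 17.0]
finger_gap: 0.0169
```

```bash
python3 - <<'E'
from h import *
s=env.get_state();q=s["orientation"];print(s["tcp_pos"],s["wrist_force"],s["ft_torque"],s["finger_gap"],q,"jaw",2*np.degrees(np.arctan2(q[2],q[1]))-90,s["joint_pos"])
E
```

```text
[ 0.47055073 -0.10806128  0.08480058] [-5.88914556  5.06080913 16.97744728] [1.0003429  1.13936675 0.070231  ] 0.016933227021392844 [1.96749912e-04 4.00315100e-02 9.99198069e-01 8.11364951e-04] jaw 85.41149916979515 [-0.39318234  0.25662253 -0.46338542  0.85098038  0.00165868 -0.31309805]
```

Request:
move_arm([
  [[0,0,0],[0,0,-0.7],-1],
  [[0,0,0],[0,0,-0.7],-1],
  [[0,0,0],[0,0,-0.7],-1],
  [[0,0,0],[0,0,-0.7],-1],
  [[0,0,0],[0,0,-0.7],-1],
])

```text
clock: 5.7
tcp_pos: [0.4705, -0.108, 0.0848]
orientation: [-0.0, 0.281, 0.96, 0.001]
wrist_force: [-5.7, 6.1, 17.1]
finger_gap: 0.017
```

Request:
move_arm([
  [[0,0,0],[0,0,-0.7],-1],
  [[0,0,0],[0,0,-0.7],-1],
  [[0,0,0],[0,0,-0.7],-1],
  [[0,0,0],[0,0,-0.5],-1],
  [[0,0,0],[0,0,0],-1],
])

```text
clock: 6.2
tcp_pos: [0.4704, -0.108, 0.0848]
orientation: [-0.0, 0.449, 0.894, 0.001]
wrist_force: [-5.8, 5.6, 17.5]
finger_gap: 0.0169
```

```bash
python3 - <<'E'
from h import *
snap("side","pics/s5.png");snap("top","pics/t5.png");s=env.get_state();q=s["orientation"];print(s["tcp_pos"],s["wrist_force"],s["ft_torque"],s["finger_gap"],q,"jaw",2*np.degrees(np.arctan2(q[2],q[1]))-90)
crop("pics/s5.png","pics/s5c.png",270,150,380,270,5)
crop("pics/t5.png","pics/t5c.png",230,180,350,300,5)
E
```

```text
[ 0.47046466 -0.10796183  0.08481654] [-5.62074521  5.3209228  17.5455505 ] [ 1.16228646  1.27998346 -0.04763686] 0.01695853307747497 [-2.23638417e-04  4.48032614e-01  8.94016751e-01  8.80089495e-04] jaw 36.764919458755514
```

View pics/s5c.png

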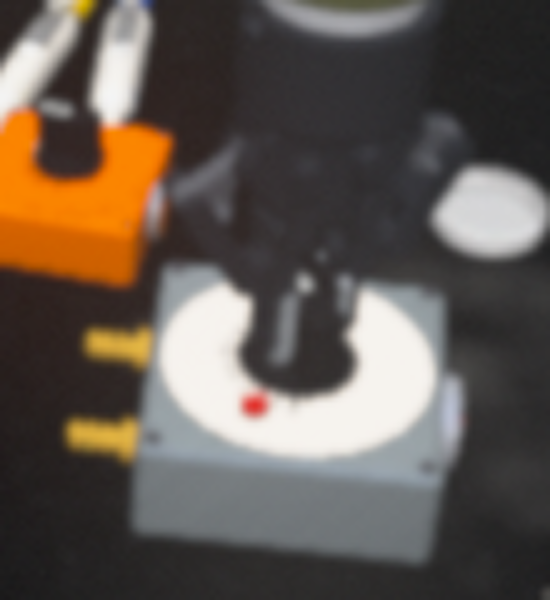

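View pics/t5c.png

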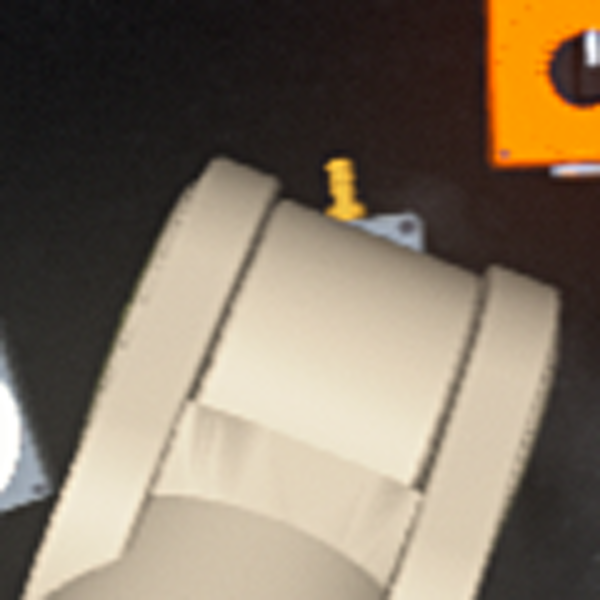

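The knob is turning with the gripper; jaw angle is 36.8° and the target is 33.2°. Doing the last 3.6°, then letting the knob rise in the grip.

Request:
move_arm([
  [[0,0,0],[0,0,-0.25],-1],
  [[0,0,0],[0,0,-0.2],-1],
  [[0,0,0],[0,0,0],-1],
  [[0,0,0],[0,0,0],-1],
])

```text
clock: 6.7
tcp_pos: [0.4704, -0.1079, 0.0848]
orientation: [-0.0, 0.476, 0.879, 0.001]
wrist_force: [-4.3, 5.4, 17.3]
finger_gap: 0.0169
```

```bash
python3 - <<'E'
from h import *
s=env.get_state();q=s["orientation"];print(s["tcp_pos"],s["wrist_force"],"jaw",2*np.degrees(np.arctan2(q[2],q[1]))-90)
E
```

```text
[ 0.47039913 -0.10792909  0.08479123] [-4.25763983  5.36829284 17.29990486] jaw 33.16370758401396
```

Request:
move_arm([
  [[0,0,0.07],[0,0,0],-1],
  [[0,0,0.07],[0,0,0],-1],
  [[0,0,0.06],[0,0,0],-1],
  [[0,0,0],[0,0,0],-1],
  [[0,0,0],[0,0,0],-1],
])

```text
clock: 7.2
tcp_pos: [0.4704, -0.1079, 0.0916]
orientation: [-0.001, 0.476, 0.879, 0.001]
wrist_force: [-2.9, 4.6, 7.7]
finger_gap: 0.0172
```

Request:
move_arm([
  [[0,0,0.012],[0,0,0],-1],
  [[0,0,0],[0,0,0],-1],
], newtons=20)

```text
clock: 7.4
tcp_pos: [0.4704, -0.1079, 0.0919]
orientation: [-0.001, 0.476, 0.879, 0.001]
wrist_force: [-2.3, 4.8, 7.7]
finger_gap: 0.0173
```

Request:
move_arm([
  [[0,0,0],[0,0,0],-0.4],
  [[0,0,0],[0,0,0],-0.2],
  [[0,0,0],[0,0,0],0.2],
  [[0,0,0],[0,0,0],0.4],
  [[0,0,0],[0,0,0],0.4],
])

```text
clock: 7.9
tcp_pos: [0.4709, -0.1092, 0.0915]
orientation: [0.0, 0.476, 0.879, -0.0]
wrist_force: [0.7, -1.1, -0.8]
finger_gap: 0.0597
```

Free of the knob. Straight up, then aside to clear the view.

Request:
move_arm([
  [[0,0,0.4],[0,0,0],0.4],
  [[0,0,0.8],[0,0,0],0.4],
  [[0,0,0.9],[0,0,0],0.4],
  [[-0.2,0.8,0.8],[0,0,0],0.4],
  [[-0.3,0.9,0.5],[0,0,0],0.4],
])

```text
clock: 8.4
tcp_pos: [0.4521, -0.0415, 0.2301]
orientation: [0.002, 0.477, 0.879, 0.0]
wrist_force: [1.1, 0.0, 0.0]
finger_gap: 0.0596
```

Request:
move_arm([
  [[-0.3,0.95,0],[0,0,0],0.4],
  [[-0.3,0.95,0],[0,0,0],0.4],
  [[-0.3,0.95,0],[0,0,0],0.4],
  [[-0.3,0.95,0],[0,0,0],0.4],
  [[-0.3,0.95,0],[0,0,0],0.4],
])

```text
clock: 8.9
tcp_pos: [0.3902, 0.1502, 0.2278]
orientation: [0.0, 0.476, 0.879, 0.0]
wrist_force: [0.8, 1.6, -0.0]
finger_gap: 0.0598
```

Request:
move_arm([
  [[-0.2,0.95,0],[0,0,0],0.4],
  [[-0.2,0.95,0],[0,0,0],0.4],
  [[-0.2,0.95,0],[0,0,0],0.4],
  [[0,0,0],[0,0,0],0.4],
])

```text
clock: 9.3
tcp_pos: [0.3658, 0.2664, 0.2276]
orientation: [-0.0, 0.474, 0.881, 0.001]
wrist_force: [0.4, 0.0, 0.5]
finger_gap: 0.0599
```

```bash
python3 - <<'E'
from h import *
snap("top","pics/t6.png");snap("side","pics/s6.png");print(env.get_state()["clock"],env.get_state()["tcp_pos"])
crop("pics/t6.png","pics/t6c.png",250,205,330,290,7)
E
```

```text
9.4 [0.36641331 0.26352242 0.2274173 ]
```

View pics/t6.png

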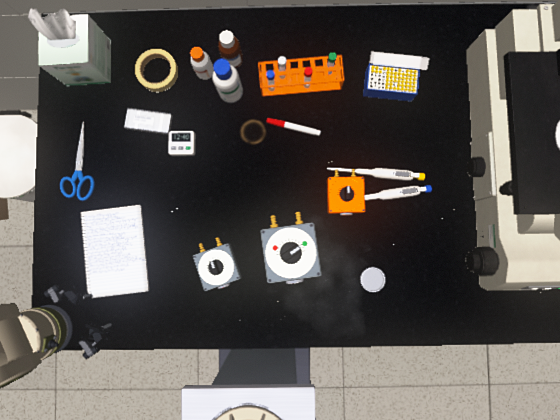

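View pics/t6c.png

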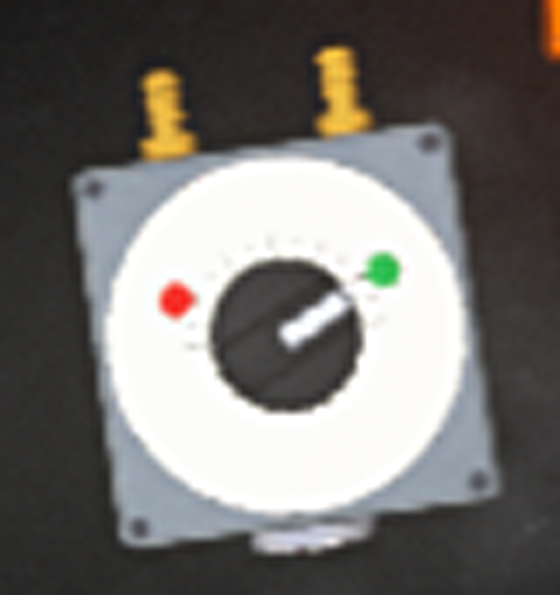

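View pics/s6.png

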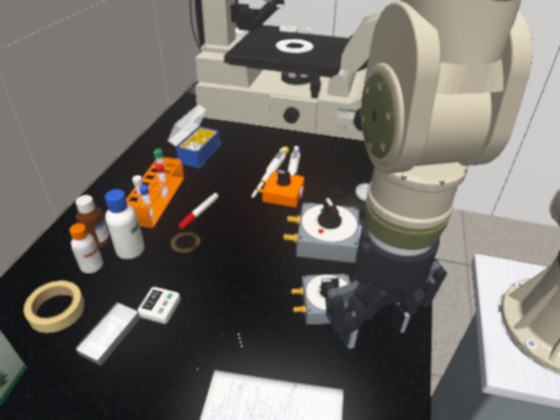

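In the crop the pointer runs from (283,338) to (347,296), and the green button is at (383,269). The timer, dish and pen are at the same pixels as before. Measuring the leftover angle and the height.

```bash
python3 - <<'E'
from h import *
crop("pics/t6.png","pics/t6d.png",275,232,315,266,16)
crop("pics/s6.png","pics/s6d.png",290,185,370,265,8)
crop("pics/s1.png","pics/s1d.png",290,185,370,265,8)
a=cv2.imread("pics/s6d.png");b=cv2.imread("pics/s1d.png");cv2.imwrite("pics/cmp.png",cv2.resize(np.hstack([b,a]),(800,400)))
d=load("pics/t6.png");f=lambda x,y,z: world(d,(x+.5)/7-.5+250,(y+.5)/7-.5+205,z)
for z in(.103,.096):
  v=f(347,296,z)-f(283,338,z);print(z,np.degrees(np.arctan2(v[1],v[0])))
# fit white stroke on knob by PCA
im=d["frame"].astype(float).mean(2);ys,xs=np.mgrid[0:420,0:560]
k=(im>110)&(np.hypot(xs-290.6,ys-252.5)<9.5);w=im[k]-60
P=np.array([world(d,x,y,.103)[:2] for x,y in zip(xs[k],ys[k])]);m=np.average(P,axis=0,weights=w)
C=np.cov(P.T,aweights=w);e,V=np.linalg.eigh(C);v=V[:,1]*np.sign(V[0,1]);print(k.sum(),m,np.degrees(np.arctan2(v[1],v[0])),e)
E
```

```text
0.103 -57.76798187511724
0.096 -57.76798187511723
39 [ 0.4755649  -0.11691189] -56.30504661584083 [4.32236526e-06 4.04234912e-05]
```

View pics/t6d.png

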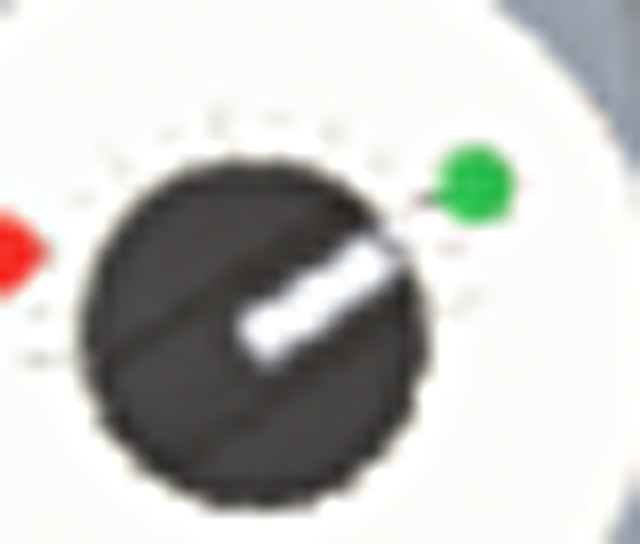

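View pics/cmp.png

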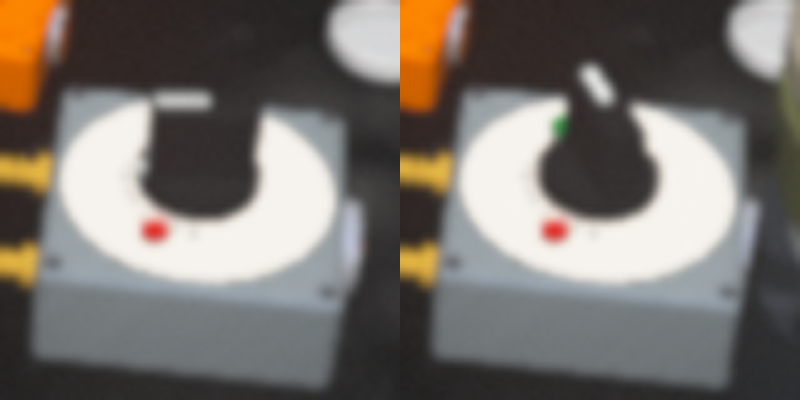

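The pointer reads -56.3° to -57.8° against the green marker's -56.8°. The knob's foot sits at the same side-view pixels as before, so it is fully up. Handing in.

```bash
python3 -c "
from workcell import env,job
print(env.get_state()['clock']);job.hand_in()"
```

```text
9.4
the job is handed in; nothing more can be done
```

The regulator is set to the green marker, and the job was handed in at 9.4 s of the 35 s allowed. I gripped the knob of the larger grey regulator and pressed it 7.1 mm to its lower stop, with about 17 N at the wrist. Held down, it turned 73° clockwise; then I let it spring up in the grip, released it and moved the arm away.

- **Pointer:** it reads between -56.3° and -57.8° in world axes by two measurements, against -56.8° for the green marker. That is within about 1°.
- **Knob height:** in the side view its foot sits at the same place as at the start, so it is fully up.
- **Other items:** the timer, dish and pen are where they were, and the gripper is touching nothing.

No check failed. The two cameras put the regulator's centre about 4 mm apart; I used the top camera's value, and the jaws closed on the knob with only a few newtons at the wrist.

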